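# Stack the lunch tin by its swing handle

## Task

Tidy up the lunch tins: nudge the swing handle of the single tin upright while the tin stands on the worktop, then lift the tin by that handle and, without tilting or dropping it, set it squarely on top of the column of two tins, edges flush and long sides together. Then tip the handle over so that it rests folded down to either side. Leave the column where it stands, and do not disturb the mug and the salt shaker.

Things in the scene. Friction and masses are not known exactly. Their poses are not given: they have to be found in the camera images.
- handle_tin: the single tin, with a swing handle: closed rectangular steel lunch tin with flat lid, 100 (x) by 124 (y) mm at the lid, 96 by 120 mm below it, 55 mm high, loose; origin at the centre of its underside, z up through the lid, x across its short side. About 0.45 kg. The handle turns on pins at both short ends, on the line x = 0, z = 40 mm, y = +-70 mm; lugs make the tin 140 mm long there
- bail (a joint): angle of the swing handle, rad, about the tin's y axis: 0 is upright, negative leans to the tin's -x side, positive to +x; it rests on stops at -0.97 and +0.97. Light friction holds it within about 0.45 of upright; further over, it falls to its stop
- bail_grip (a point): middle of the handle's round wooden grip, 14 mm thick and 70 mm long, along the tin's y; 80 mm from the pin line, so 120 mm above the tin's underside when upright. The wire beside it is 6 mm thick
- middle_tin: upper tin of the column, no handle: closed rectangular steel lunch tin with flat lid, 100 (x) by 124 (y) mm at the lid, 96 by 120 mm below it, 55 mm high, loose; origin at the centre of its underside, z up through the lid, x across its short side. The single tin goes on its lid
- bottom_tin: lower tin of the column, standing on the worktop, no handle: closed rectangular steel lunch tin with flat lid, 100 (x) by 124 (y) mm at the lid, 96 by 120 mm below it, 55 mm high, loose; origin at the centre of its underside, z up through the lid, x across its short side
- mug: mug, 82 mm wide, 111 mm with its handle, 97 mm high; bystander, origin under the middle of cup and handle together (the handle is at its -y side)
- salt_shaker: salt shaker, 44 mm wide, 90 mm high; bystander, origin at the centre of its underside
Mind the look-alikes: they are no part of the job. What is shaped like the handle_tin but purple is not meant.

How it is judged:
On the way, in this order (a step that is already met when the one before it is completed fails the run):
1. the handle stands upright (within 0.5 rad) while the tin stands on the worktop (value of joint bail between -0.5 and 0.5 rad and height (world z) of handle_tin below 0.006 m), for 0.2 s.
2. the tin stands squarely on the column, its handle still up (within 0.6 rad) (horizontal distance between handle_tin and middle_tin below 0.012 m and angle between the x axis of handle_tin and the x axis of middle_tin, either way round below 0.14 rad and z of handle_tin in the frame of middle_tin between 0.05 and 0.06 m and value of joint bail between -0.6 and 0.6 rad), for 0.2 s.
At the end, for the whole second after the job is handed in: The three tins stand at rest in one upright column, the tin with the handle on top, each within 12 mm and 0.14 rad of the one below (either way round), and the handle lies folded to either side (0.8 rad or more from upright) (horizontal distance between handle_tin and middle_tin below 0.012 m and angle between the x axis of handle_tin and the x axis of middle_tin, either way round below 0.14 rad and z of handle_tin in the frame of middle_tin between 0.05 and 0.06 m and angle between each of handle_tin, bottom_tin's own z axis and vertical below 0.05 rad and linear speed of handle_tin below 0.02 m/s and (value of joint bail below -0.8 rad or value of joint bail above 0.8 rad) and horizontal distance between middle_tin and bottom_tin below 0.012 m and angle between the x axis of middle_tin and the x axis of bottom_tin, either way round below 0.14 rad and height (world z) of bottom_tin below 0.006 m); the robot touches nothing.
It fails at once if the tin with the handle is tilted more than 0.5 rad (angle between handle_tin's own z axis and vertical above 0.5 rad).
It fails at once if the tin with the handle is dropped (moves faster than 0.35 m/s, off the worktop and not held) (linear speed of handle_tin above 0.35 m/s and height (world z) of handle_tin above 0.01 m and contact force between handle_tin and the fingers below 0.05 N).
It fails at once if the column is pushed more than 25 mm from where it stood (distance of any of middle_tin, bottom_tin from where it was at the start of the episode above 0.025 m).
It fails at once if the mug or the salt shaker is moved more than 30 mm (distance of any of mug, salt_shaker from where it was at the start of the episode above 0.03 m).
It also fails if it takes over 64 s, if anything falls off the work surface, if the arm or the gripper's body presses on something with over 40 N, if the wrist force passes 120 N, or if a joint passes its speed limit or range.

## Robot

A 6-joint arm with a two-finger parallel gripper is mounted at the origin on a cart in front of the work surface, level with it; the furniture and walls round the work are solid. World frame = base frame: x ahead of the robot, y to its left, z up, the work surface at z = 0. Lengths are in m, angles in rad, forces in N, time in s.
With the tool pointing down it reaches from about 0.35 to 0.775 m from the base axis. Payload 5.5 kg.
Tool frame: the origin (TCP) lies on the centre line of the jaws, within the pads' length; the fingertips stand 11 mm ahead of it and the grasp point (between the pads) lies 8 mm behind it; z points along the fingers, y is the line along which they close (so a half turn about z gives the same grasp; the last joint's range is limited). The gripper opens to 85 mm and grips with 20 to 120 N. Pads are 22 mm wide; open, the fingers measure 114 mm over their backs; the gripper's body (76 mm by 85 mm) begins 54 mm behind the grasp point. The pads swing forward as they close: fully open they stand 13 mm farther back than shut.
Start: joints at [-1.371, 0.313, 0.046, 1.304, 0, 1.431], TCP at [0.192, -0.542, 0.242] pointing down, gripper open.
Joint ranges: [-2.76, 2.76], [-0.86, 1.69], [-1.03, 1.26], [-2.2, 2.34], [-1.47, 1.5], [-3.14, 3.14]. Speed limits (rad/s): [2.57, 2.57, 3.14, 3.14, 3.14, 3.14].

## Interface

Orientations are given as a unit quaternion [w, x, y, z].
In Python, from workcell import env, viewer, order, models gives the robot as it stands.
- The arm moves only by the tool drive_tool, never from a script. Its argument "series" is a list that holds one entry, the list of rows, each a list of 6 numbers: the shift along the tool's x, y, z each as a share of 120 mm, from -1 to 1, then the turn, a rotation vector about the tool's x, y, z each as a share of 180 degrees, from -1 to 1. A call has 1 to 20 rows; each row shifts and turns the commanded pose from where the row before left it, along the tool's axes as they then stand; what a row does not reach is not made up. A row lasts 1/8 s, in which the tool goes at most 62.5 mm and 10.7 degrees, less where a joint would pass 70% of its speed; a pose out of reach is approached as far as the arm can. A call with a number of a shift or a turn outside -1 to 1 is refused whole. A call with a gripper value outside its range is refused whole. "jaw" is the opening, from -1 (shut) to 1 (fully open), set as the call begins (left out, the last holds). The fingers move at their own pace and stop on an object; "grip_force" is the grip in N (left out, the last holds). Time passes only in rows, so rows that do not move let the fingers close. It gives the time, the measured TCP pose, the force, the opening and the grip force at its end, in the units of the state.
- env.get_state(): the state, without advancing time (a new reading comes with each control period).
- viewer.read_camera(name): name is "scene" or "top"; returns the picture (480x640x3 uint8, red, green, blue); there is no depth.
- viewer.camera_info(name): a dict with "intrinsics" (3x3 intrinsics, pixels), "D" ([k1, k2, p1, p2, k3] as OpenCV has them; the pictures are not rectified), "R" (3x3) and "t" (3): a world point X has camera coordinates R X + t. Camera axes: x right, y down, z forward; pixel columns grow to the right and rows downward; lengths in m; the calibration is good to about 2 mm. A picture is of the moment at which its call begins. camera_info takes no time and is no camera call.
- order.hand_in(): hands the job in; it is judged then, once.
Trained networks look in the newest picture that a camera, given by its name, has taken for a name from the list of things; names that differ only in an ending like _2 or _b are one class to them, and where a whole thing is asked for, a point or a joint stands for the part that bears it (a point fixed in the world has none). Each returns a list of dicts, best first, with "score" (0 to 1); they miss things now and then, are a little off and sometimes report something else, mostly with a low value. They report only what shows in the picture. A call takes as long as a camera call. They do not tell look-alikes from the thing itself.
- models.silhouettes(label, camera): "region" (480x640 bool, what is visible of it) and "location" ([column, row] in pixels, amid what is visible of it).
The state is a dict: "clock": time; "joint_pos": joint angles; "qvel": joint speeds; "tau": joint torques, N m; "tcp_pos": TCP position; "orientation": TCP orientation; "wrist_force": force on the tool from outside, world axes, zero at the start; "ft_torque": the same for the moment, N m; "finger_gap": finger opening in m; "grip_force": force on a finger pad.
Only numpy, scipy, OpenCV 4.12 (cv2) and the standard library are available. Lean on these libraries where they do the work, as an engineer would, in place of code of your own. Each camera call takes 0.05 s, during which the arm holds its last target. There are 200 camera calls.

## Working session

There is one attempt and no reset: what is moved stays moved. The work goes in short steps, Python scripts to look and compute and a tool call to move; the robot and the scene stay as the last step left them, time stands still between calls to the robot, and variables do not carry over. Pictures are saved under pics/ and viewed, at most 10 in all, crops included, and the job is handed in when it is done.

Besides the shell and the picture viewer there is one more tool, called after ">>>" as name([rows], argument=value, ...), one row to a line, values as JSON. drive_tool: Moves the arm, as the interface text tells. Its arguments: {"type":"object","properties":{"series":{"type":"array"},"jaw":{"type":"number"},"grip_force":{"type":"number"}},"required":["series"]}

```bash
mkdir -p pics; cat > h.py <<'E'
import numpy as np, cv2
from workcell import env, viewer, order, models
E
python3 - <<'E'
from h import *
for c in ("scene","top"):
    im=viewer.read_camera(c); cv2.imwrite(f"pics/{c}0.png",im[:,:,::-1]); 
    i=viewer.camera_info(c); print(c,{k:np.round(v,3).tolist() for k,v in i.items()})
    for l in ("handle_tin","middle_tin","mug","salt_shaker"):
        for d in models.silhouettes(l,c): print(l,round(d["score"],2),np.round(d["location"]),d["region"].sum())
print(env.get_state())
E
```

```text
scene {'intrinsics': [[481.626, 0.0, 323.277], [0.0, 481.626, 242.262], [0.0, 0.0, 1.0]], 'D': [-0.108, 0.0, 0.0, 0.0, 0.0], 'R': [[-0.689, -0.725, -0.015], [-0.529, 0.517, -0.673], [0.495, -0.455, -0.74]], 't': [0.302, 0.362, 0.925]}
handle_tin 0.69 [359. 264.] 1934
handle_tin 0.6 [368. 206.] 1876
handle_tin 0.56 [480. 228.] 429
middle_tin 0.76 [213. 298.] 2875
mug 0.58 [277. 240.] 1381
salt_shaker 0.55 [307. 275.] 440
top {'intrinsics': [[455.444, 0.0, 321.524], [0.0, 455.444, 242.593], [0.0, 0.0, 1.0]], 'D': [0.023, 0.0, 0.0, 0.0, 0.0], 'R': [[0.027, -1.0, 0.005], [-0.993, -0.028, -0.114], [0.114, -0.002, -0.993]], 't': [-0.055, 0.496, 1.068]}
handle_tin 0.94 [474. 310.] 2644
handle_tin 0.94 [352. 275.] 2403
handle_tin 0.91 [420. 223.] 2660
middle_tin 0.92 [208. 206.] 2562
mug 0.67 [305. 186.] 1175
salt_shaker 0.66 [304. 241.] 292
{'clock': 0.5, 'joint_pos': array([-1.37060653e+00,  3.13213319e-01,  4.60573331e-02,  1.30360736e+00,
        1.13487065e-05,  1.43121376e+00]), 'qvel': array([-0.00142273,  0.00068333,  0.00088736, -0.00017606, -0.00096919,
       -0.00019788]), 'tau': array([-8.12741473e-04, -4.79989386e+01,  2.98540860e+01,  1.70129289e-03,
       -1.37508355e-04, -5.68873418e-06]), 'tcp_pos': array([ 0.19163852, -0.54214285,  0.24229812]), 'orientation': array([1.63085629e-05, 9.85604017e-01, 1.69070169e-01, 6.17131934e-06]), 'wrist_force': array([ 0.2695216 , -0.73870496, -0.03935656]), 'ft_torque': array([-0.02595355,  0.00822118, -0.05504923]), 'grip_force': 0.0, 'finger_gap': 0.08556309100870306}
```

View pics/scene0.png

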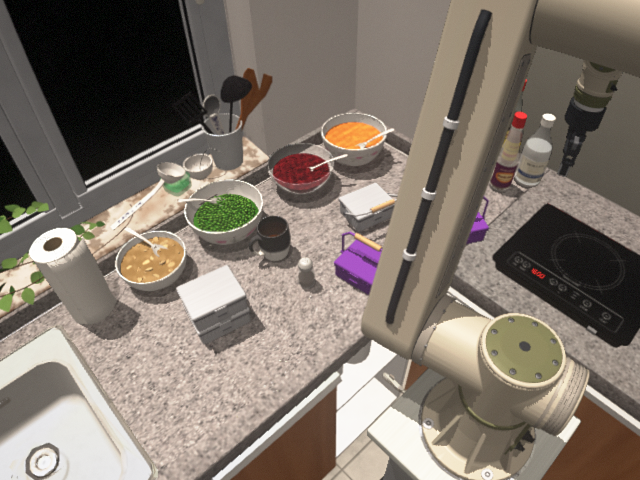

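View pics/top0.png

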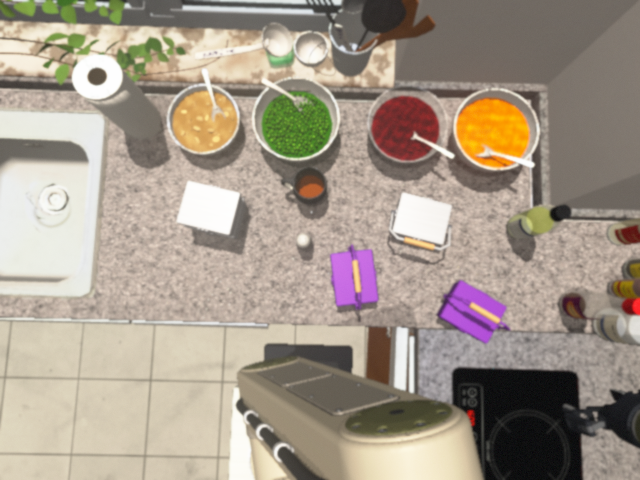

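Candidates in the top view: purple tin at (354,277), purple tin at (473,310) and steel tin at (420,222). The steel one fits, since purple is excluded. I'll confirm it in an enlarged crop and measure from both views.

```bash
cat >> h.py <<'E'
def unproj(c,px,z):
    i=viewer.camera_info(c); K,D,R,t=[np.array(i[k],float) for k in("intrinsics","D","R","t")]
    p=cv2.undistortPoints(np.array(px,float).reshape(-1,1,2),K,D)[:,0]
    d=np.c_[p,np.ones(len(p))]@R; o=-R.T@t
    return o+d*((z-o[2])/d[:,2])[:,None]
def rays(c,px):
    i=viewer.camera_info(c);R=np.array(i["R"]);o=-R.T@np.array(i["t"])
    d=unproj(c,px,0)-o; return o,d/np.linalg.norm(d,axis=1)[:,None]
def tri(px1,px2):
    o1,d1=rays("top",[px1]);o2,d2=rays("scene",[px2])
    A=np.c_[d1[0],-d2[0]];s=np.linalg.lstsq(A,o2-o1,rcond=None)[0]
    a=o1+s[0]*d1[0];b=o2+s[1]*d2[0];return (a+b)/2,np.linalg.norm(a-b)
def proj(c,X):
    i=viewer.camera_info(c);K,D,R,t=[np.array(i[k],float) for k in("intrinsics","D","R","t")]
    return cv2.projectPoints(np.array(X,float).reshape(-1,3),cv2.Rodrigues(R)[0],t,K,D)[0][:,0]
E
python3 - <<'E'
from h import *
t=cv2.imread("pics/top0.png");s=cv2.imread("pics/scene0.png")
f=lambda im,x,y,w,h:cv2.resize(im[y:y+h,x:x+w],(400,300),interpolation=cv2.INTER_CUBIC)
g=np.vstack([np.hstack([f(t,375,180,100,75),f(t,165,170,100,75)]),np.hstack([f(s,320,165,100,75),f(s,165,260,100,75)])])
cv2.imwrite("pics/crop1.png",g)
hsv=cv2.cvtColor(t,cv2.COLOR_BGR2HSV)
for (x,y,z) in((421,216,.055),(208,207,.11)):
    m=((hsv[...,2]>205)&(hsv[...,1]<25)).astype(np.uint8)
    m=cv2.morphologyEx(m,cv2.MORPH_OPEN,np.ones((3,3)))
    n,L=cv2.connectedComponents(m,connectivity=4); m=(L==L[y,x]).astype(np.uint8)
    c=max(cv2.findContours(m,0,2)[0],key=cv2.contourArea)
    w=unproj("top",c[:,0],z); r=cv2.minAreaRect((w[:,:2]*1000).astype(np.float32)); print(x,y,m.sum(),r)
    print(np.round(cv2.boxPoints(cv2.minAreaRect(c))))
E
```

```text
421 216 2146 ((561.1726684570312, -276.44927978515625), (125.87586212158203, 100.50619506835938), 78.24591064453125)
[[391. 232.]
 [400. 191.]
 [452. 203.]
 [443. 244.]]
208 207 2399 ((562.142578125, 216.267333984375), (123.19267272949219, 100.4878921508789), 78.2132339477539)
[[175. 222.]
 [186. 179.]
 [240. 192.]
 [229. 235.]]
```

View pics/crop1.png

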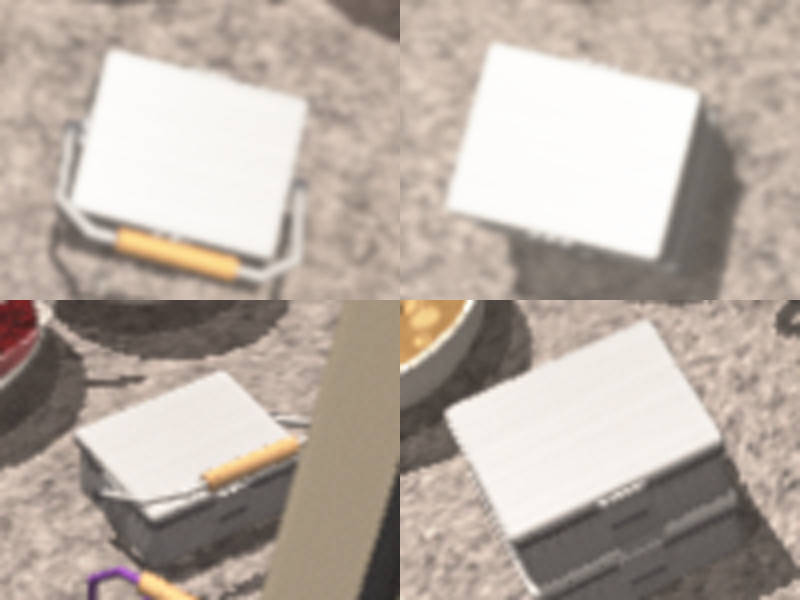

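The crop confirms the steel tin: in the top view its lid centre is about (422,218) and its handle leans towards the robot, with the grip at (419,243). The column's lid centre is about (209,208). Next I triangulate heights from both views.

```bash
python3 - <<'E'
from h import *
P={"tinTL":((402,192.5),(339.25,199.25)),"tinTR":((451.5,205.5),(375,183)),"tinBL":((393,231),(358.25,220)),"gripL":((404,240),(371.5,211)),
"cTL":((188.25,180.75),(176.75,287.5)),"cTR":((240,193),(227.5,265)),"cBL":((176.75,222),(194.25,320)),"cBR":((230,235.5),(245,295))}
W={}
for k,v in P.items(): W[k],e=tri(*v); print(k,np.round(W[k]*1000),round(e*1000,1))
print("tin c",(W["tinTR"]+W["tinBL"])/2,"col c",(W["cTL"]+W["cTR"]+W["cBL"]+W["cBR"])/4)
for px,z in(((402,192.5),(451.5,205.5),(443,244.5),(393,231)),.055),(((188.25,180.75),(240,193),(230,235.5),(176.75,222)),.11):
    w=unproj("top",px,z)[:,:2]; d=(w[0]-w[1]+w[3]-w[2]); print(w.mean(0),np.degrees(np.arctan2(d[1],d[0])))
g=unproj("top",[(404,240),(434.5,246.75)],.085); print("grip",g,g.mean(0))
E
```

```text
tinTL [ 621. -232.   44.] 3.0
tinTR [ 593. -348.   49.] 1.2
tinBL [ 528. -210.   46.] 0.6
gripL [ 502. -230.   83.] 0.8
cTL [621. 264. 106.] 0.8
cTR [596. 146. 105.] 1.5
cBL [525. 283. 106.] 3.1
cBR [501. 166. 104.] 4.1
tin c [ 0.56059636 -0.27927328  0.04790084] col c [0.56062937 0.21475402 0.105298  ]
[ 0.55914826 -0.27790412] 76.38317085336799
[0.55990701 0.21375831] 77.7342710540977
grip [[ 0.50239913 -0.22944902  0.085     ]
 [ 0.48883405 -0.2990374   0.085     ]] [ 0.49561659 -0.26424321  0.085     ]
```

Heights fit the text: lids at about 48 and 105 mm (expected 55 and 110), grip at 83 mm (expected 85). The first move turns the tool and goes above the grip.

>>> drive_tool([
  [[0,0,0,0,0,-0.054],[0,0,0,0,0,-0.054],[0,0,0,0,0,-0.054],[0,0,0,0,0,-0.054],[0,0,0,0,0,-0.054],[0,0,0,0,0,-0.054],[0.35,0.248,0,0,0,0],[0.35,0.248,0,0,0,0],[0.35,0.248,0,0,0,0],[0.35,0.248,0,0,0,0],[0.35,0.248,0,0,0,0],[0.35,0.248,0,0,0,0],[0.35,0.248,0,0,0,0],[0.35,0.248,0,0,0,0],[0,0,0,0,0,0],[0,0,0,0,0,0]],
], jaw=-0.06)

```text
clock: 2.5
tcp_pos: [0.4953, -0.264, 0.2422]
orientation: [-0.0, 0.778, 0.628, -0.0]
wrist_force: [-1.2, -1.4, 0.3]
finger_gap: 0.0398
grip_force: 0.0
```

>>> drive_tool([
  [[0,0,0.274,0,0,0],[0,0,0.274,0,0,0],[0,0,0.274,0,0,0],[0,0,0.274,0,0,0],[0,0,0.274,0,0,0],[0,0,0,0,0,0],[0,0,0,0,0,0]],
])

```text
clock: 3.38
tcp_pos: [0.4954, -0.2653, 0.0791]
orientation: [0.001, 0.779, 0.627, 0.0]
wrist_force: [0.6, -0.7, 0.1]
finger_gap: 0.0401
grip_force: 0.0
```

```bash
python3 - <<'E'
from h import *
t=viewer.read_camera("top")[:,:,::-1];s=viewer.read_camera("scene")[:,:,::-1]
f=lambda im,x,y,w,h:cv2.resize(im[y:y+h,x:x+w],(400,300),interpolation=cv2.INTER_CUBIC)
cv2.imwrite("pics/c2.png",np.hstack([f(t,365,180,120,90),f(s,320,155,120,90)]))
print(env.get_state()["wrist_force"],env.get_state()["tcp_pos"])
E
```

```text
[ 0.25656327 -0.21754461  0.03731191] [ 0.49619083 -0.26536543  0.07973426]
```

View pics/c2.png

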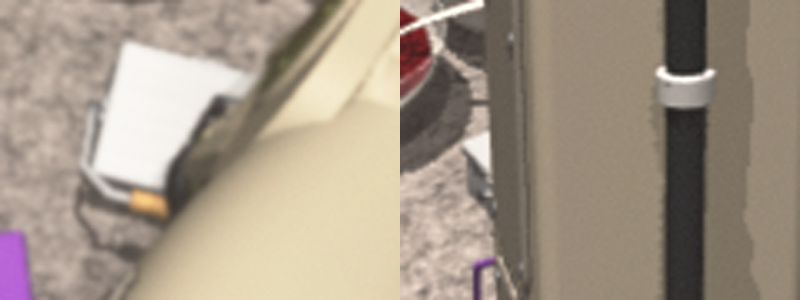

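The top crop shows the jaws straddling the grip at about crop (160,205) with no contact force. I'll swing the handle up along its arc.

>>> drive_tool([
  [[0,0.046,0,0,0,0],[0,0.046,0,0,0,0],[0,0.046,-0.034,0,0,0],[0,0.046,-0.034,0,0,0],[0,0.046,-0.038,0,0,0],[0,0.046,-0.038,0,0,0],[0,0.046,-0.029,0,0,0],[0,0.046,-0.029,0,0,0],[0,0.046,-0.016,0,0,0],[0,0.046,-0.016,0,0,0],[0,0.046,-0.016,0,0,0],[0,0.046,-0.016,0,0,0],[0,0,0,0,0,0],[0,0,0,0,0,0],[0,0,0,0,0,0]],
])

```text
clock: 5.35
tcp_pos: [0.5599, -0.2781, 0.1097]
orientation: [-0.0, 0.778, 0.628, -0.0]
wrist_force: [-0.2, 0.1, 0.2]
finger_gap: 0.0403
grip_force: 0.0
```

```bash
python3 - <<'E'
from h import *
t=viewer.read_camera("top")[:,:,::-1];s=viewer.read_camera("scene")[:,:,::-1]
f=lambda im,x,y,w,h:cv2.resize(im[y:y+h,x:x+w],(400,300),interpolation=cv2.INTER_CUBIC)
cv2.imwrite("pics/c3.png",np.hstack([f(t,365,180,120,90),f(s,320,155,120,90)]))
print(env.get_state()["wrist_force"],env.get_state()["tcp_pos"])
E
```

```text
[-0.51206747 -0.6862225  -0.32213051] [ 0.55996864 -0.27808881  0.10980547]
```

View pics/c3.png

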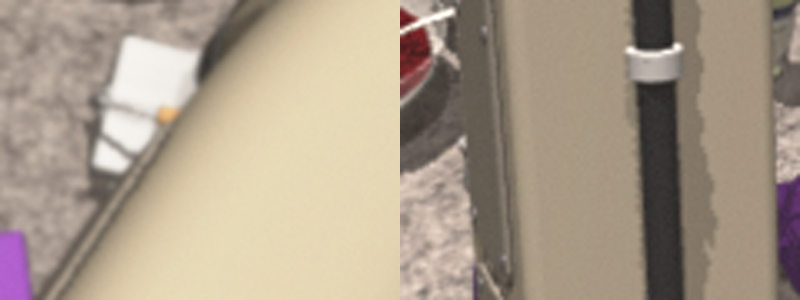

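The handle is up, with its grip at about crop (168,115) over the middle of the lid. I'll close on it and lift a little.

>>> drive_tool([
  [[0,0,0,0,0,0],[0,0,0,0,0,0],[0,0,0,0,0,0],[0,0,0,0,0,0],[0,0,0,0,0,0],[0,0,0,0,0,0]],
], jaw=-1, grip_force=80)

```text
clock: 6.2
tcp_pos: [0.5602, -0.2782, 0.11]
orientation: [0.0, 0.778, 0.628, -0.0]
wrist_force: [-1.2, 0.4, 4.0]
finger_gap: 0.0114
grip_force: 78.1
```

>>> drive_tool([
  [[0,0,-0.03,0,0,0],[0,0,-0.05,0,0,0],[0,0,-0.1,0,0,0],[0,0,-0.1,0,0,0],[0,0,-0.1,0,0,0],[0,0,-0.1,0,0,0],[0,0,-0.1,0,0,0],[0,0,-0.1,0,0,0],[0,0,-0.12,0,0,0],[0,0,-0.12,0,0,0],[0,0,-0.12,0,0,0],[0,0,-0.1,0,0,0],[0,0,-0.08,0,0,0],[0,0,-0.03,0,0,0],[0,0,0,0,0,0],[0,0,0,0,0,0]],
])

```text
clock: 8.2
tcp_pos: [0.5599, -0.278, 0.2592]
orientation: [-0.0, 0.778, 0.628, -0.0]
wrist_force: [-0.4, -0.9, -3.7]
finger_gap: 0.0116
grip_force: 77.9
```

Held (about 4 N, near the tin's weight). I'll carry it over the column with a smooth ramp.

>>> drive_tool([
  [[0.067,-0.0143,0,0,0,0],[0.134,-0.0287,0,0,0,0],[0.201,-0.043,0,0,0,0],[0.268,-0.0573,0,0,0,0],[0.268,-0.0573,0,0,0,0],[0.268,-0.0573,0,0,0,0],[0.268,-0.0573,0,0,0,0],[0.268,-0.0573,0,0,0,0],[0.268,-0.0573,0,0,0,0],[0.268,-0.0573,0,0,0,0],[0.268,-0.0573,0,0,0,0],[0.268,-0.0573,0,0,0,0],[0.268,-0.0573,0,0,0,0],[0.268,-0.0573,0,0,0,0],[0.268,-0.0573,0,0,0,0],[0.201,-0.043,0,0,0,0],[0.134,-0.0287,0,0,0,0],[0.067,-0.0143,0,0,0,0],[0,0,0,0,0,0],[0,0,0,0,0,0]],
])

```text
clock: 10.7
tcp_pos: [0.5614, 0.2145, 0.2598]
orientation: [0.0, 0.779, 0.628, -0.0]
wrist_force: [-0.3, -0.6, -3.5]
finger_gap: 0.0122
grip_force: 78.0
```

```bash
python3 - <<'E'
from h import *
t=viewer.read_camera("top")[:,:,::-1];s=viewer.read_camera("scene")[:,:,::-1]
cv2.imwrite("pics/t4.png",t);cv2.imwrite("pics/s4.png",s)
f=lambda im,x,y,w,h:cv2.resize(im[y:y+h,x:x+w],(400,500),interpolation=cv2.INTER_CUBIC)
cv2.imwrite("pics/c4.png",np.hstack([f(t,150,140,120,150),f(s,140,200,120,150)]))
print(env.get_state()["wrist_force"],env.get_state()["tcp_pos"])
E
```

```text
[ 0.20489809  0.2919399  -4.42211625] [0.56146973 0.21433479 0.25978867]
```

View pics/c4.png

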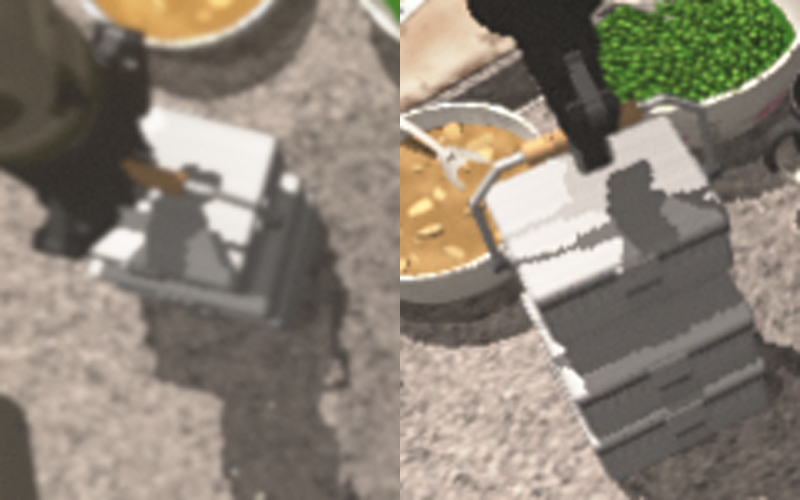

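The held tin hangs level just above the column, with edges parallel. I'll check its lid corners numerically.

```bash
python3 - <<'E'
from h import *
print("TR",tri((233.4,182),(224,235.4)),"BL",tri((178,214.5),(182,291.5)),"BR",tri((222,225.5),(238,264.5)))
for z in(.199,.204):
    w=unproj("scene",[(167,261.5),(224,235.4),(238,264.5),(182,291.5)],z)[:,:2];d=w[0]-w[1]+w[3]-w[2];print(z,w.mean(0),np.degrees(np.arctan2(d[1],d[0])),np.linalg.norm(d)/2)
w=unproj("scene",[(176.75,287.5),(227.5,265),(245,295),(194.25,320)],.11)[:,:2];d=w[0]-w[1]+w[3]-w[2];print("col",w.mean(0),np.degrees(np.arctan2(d[1],d[0])))
E
```

```text
TR (array([0.59516899, 0.14060471, 0.20017853]), np.float64(0.008135772724502185)) BL (array([0.53908523, 0.26998625, 0.17409197]), np.float64(0.02200194918026718)) BR (array([0.50807087, 0.16340619, 0.1975143 ]), np.float64(0.0013464426044897222))
0.199 [0.56094821 0.21227977] 79.81687043222986 0.12427496162822088
0.204 [0.55672184 0.21392339] 79.81687043222986 0.12342720460601003
col [0.55696757 0.21604992] 78.2730316776853
```

>>> drive_tool([
  [[0.01,0,0.05,0,0,0],[0,0,0.06,0,0,0],[0,0,0.06,0,0,0],[0,0,0.05,0,0,0],[0,0,0.04,0,0,0],[0,0,0.03,0,0,0],[0,0,0.02,0,0,0],[0,0,0.015,0,0,0],[0,0,0,0,0,0],[0,0,0,0,0,0],[0,0,0,0,0,0]],
])

```text
clock: 12.18
tcp_pos: [0.5617, 0.2163, 0.2209]
orientation: [0.0, 0.778, 0.628, 0.0]
wrist_force: [-0.1, -0.2, -3.4]
finger_gap: 0.0112
grip_force: 78.0
```

>>> drive_tool([
  [[0,0,0.008,0,0,0],[0,0,0.008,0,0,0],[0,0,0,0,0,0],[0,0,0,0,0,0]],
])

```text
clock: 12.68
tcp_pos: [0.5619, 0.2164, 0.22]
orientation: [0.0, 0.778, 0.628, 0.001]
wrist_force: [-1.5, -1.5, 5.2]
finger_gap: 0.0115
grip_force: 79.0
```

It has landed: the force changed sign and the height fits. I'll release the grip and look.

>>> drive_tool([
  [[0,0,0,0,0,0],[0,0,0,0,0,0],[0,0,0,0,0,0],[0,0,0,0,0,0],[0,0,0,0,0,0],[0,0,0,0,0,0]],
], jaw=-0.06)

```text
clock: 13.42
tcp_pos: [0.5616, 0.2163, 0.2188]
orientation: [0.0, 0.778, 0.628, -0.0]
wrist_force: [0.6, 0.2, 0.2]
finger_gap: 0.0401
grip_force: 0.0
```

```bash
python3 - <<'E'
from h import *
t=viewer.read_camera("top")[:,:,::-1];s=viewer.read_camera("scene")[:,:,::-1]
f=lambda im,x,y,w,h:cv2.resize(im[y:y+h,x:x+w],(400,500),interpolation=cv2.INTER_CUBIC)
cv2.imwrite("pics/c5.png",np.hstack([f(t,150,140,120,150),f(s,140,200,120,150)]))
print(env.get_state()["wrist_force"],env.get_state()["tcp_pos"])
E
```

```text
[0.86091217 0.37197407 0.41282527] [0.56162901 0.21637445 0.2188638 ]
```

View pics/c5.png

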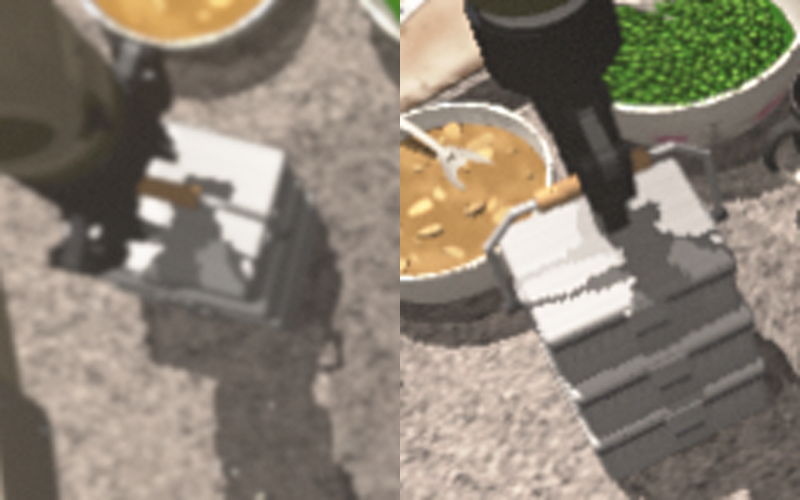

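The tin sits flush on the column with its handle upright. I'll tip the handle towards the robot, then rise clear.

>>> drive_tool([
  [[0,-0.05,0,0,0,0],[0,-0.05,0,0,0,0],[0,-0.05,0,0,0,0],[0,-0.05,0,0,0,0],[0,-0.05,0,0,0,0],[0,-0.05,0,0,0,0],[0,-0.05,0,0,0,0],[0,-0.05,0,0,0,0],[0,-0.05,0,0,0,0],[0,-0.05,0,0,0,0],[0,0,0,0,0,0],[0,0,0,0,0,0],[0,0,-0.1,0,0,0],[0,0,-0.2,0,0,0],[0,0,-0.2,0,0,0],[0,0,-0.2,0,0,0]],
])

```text
clock: 15.52
tcp_pos: [0.5033, 0.229, 0.3045]
orientation: [0.0, 0.778, 0.628, 0.0]
wrist_force: [-0.2, 0.2, 0.5]
finger_gap: 0.0405
grip_force: 0.0
```

>>> drive_tool([
  [[-0.4,0,0,0,0,0],[-0.4,0,0,0,0,0],[-0.4,0,0,0,0,0],[-0.4,0,0,0,0,0],[0,0,0,0,0,0],[0,0,0,0,0,0]],
])

```text
clock: 16.27
tcp_pos: [0.4628, 0.0413, 0.3036]
orientation: [0.0, 0.779, 0.628, 0.001]
wrist_force: [0.5, -0.1, -0.7]
finger_gap: 0.0404
grip_force: 0.0
```

```bash
python3 - <<'E'
from h import *
t=viewer.read_camera("top")[:,:,::-1];s=viewer.read_camera("scene")[:,:,::-1]
f=lambda im,x,y,w,h:cv2.resize(im[y:y+h,x:x+w],(400,500),interpolation=cv2.INTER_CUBIC)
cv2.imwrite("pics/c6.png",np.hstack([f(t,150,140,120,150),f(s,140,200,120,150)]))
print(env.get_state()["wrist_force"],env.get_state()["tcp_pos"])
E
```

```text
[-0.88821156  0.66381915  0.412799  ] [0.46273292 0.04211373 0.30319116]
```

View pics/c6.png

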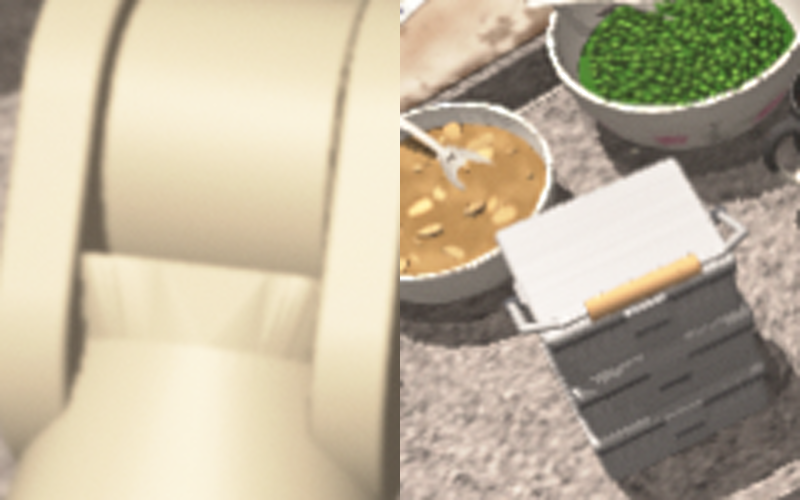

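The scene crop shows the three tins flush in one column and the handle folded to the near side, with its grip at crop (643,287). The arm is clear, so I'm handing in.

```bash
python3 -c "
from h import *
print(order.hand_in())"
```

```text
the job is handed in; nothing more can be done
None
```

The steel handle tin now stands flush on top of the two-tin column with its handle folded down towards the robot, and the job is handed in; the hand-in returned no verdict, and I took no final picture of the mug and salt shaker.

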